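# Nudge the germination box into its corner stop

### The job

Push the germination box (black base, clear lid) along the bench, between the two end blocks, until its long side lies flush against the white rail and its end is right up against the green block. Only push it with the fingers: the seeds inside lie loose, so do not lift, carry or tip it. Leave the jar, the pot, the vial and the thermometer where they stand, and finish with the hand clear.

Things in the scene. Friction and masses are not known exactly. Their poses are not given: they have to be found in the camera images.
- seedbox: Loose closed box, 0.3 to 0.65 kg: black base 115 (its x) by 175 (its y) by 28 mm high; clear lid set in 4 mm all round, top 42 mm above the bench. Both ends alike; too wide to grasp. Origin: centre of the underside, z up. Starts on the robot's side of the rail, origin 135 to 175 mm from its face, opposite the space between the blocks, turned up to 0.3 rad from the rail. A push of 1.5 to 5 N slides it.
- rail: Fixed white-painted wooden rail on the bench, 430 (its y) by 25 by 30 mm high. Origin at bench level in the middle of its front face, the face towards the robot; its x points into the rail and away from the robot, its y along the front face. Rail and blocks lie turned by up to 0.2 rad.
- green_block: Fixed wooden end block painted green, 70 mm (its x) by 30 mm (its y) by 30 mm high, touching the front face of the rail near one end of it, axes parallel to the rail's. Origin at the centre of its underside, which is 35 mm in front of the rail's face and 185 mm along the rail from the rail's origin, at either its +y or its -y side.
- white_block: Fixed end block painted white, same size as the green one, 185 mm from the rail's origin on the other side. The space between the two blocks is 340 mm wide.
- jar: Lidded glass jar, 66 mm across, 110 mm high, loose, standing to one side of the stop. Origin at the centre of its underside. To be left alone.
- pot: Terracotta pot, 70 mm across the rim, 65 mm high, loose, standing to one side of the stop. Origin at the centre of its underside. To be left alone.
- vial: Small amber glass vial, 28 mm across, 60 mm high, loose, standing behind the rail. Origin at the centre of its underside. To be left alone.
- thermometer: Round dial thermometer, 100 mm across, upright on a wooden foot 70 by 90 mm, 116 mm high in all, loose, standing to one side of the stop. Origin at the centre of its underside. To be left alone.
Things that resemble listed ones, but are neither listed nor needed, are in the scene too. Several things look just like the green_block: the one meant starts farthest to the robot's right.

How it is judged:
By the outcome, as a careful person would: the job done as asked, in the order asked, and still so for the second after the job is handed in, with the robot touching nothing.
It also fails if it takes over 64 s, if anything falls off the work surface, if the arm or the gripper's body presses on something with over 40 N, if the wrist force passes 120 N, or if a joint passes its speed limit or range.

### The arm

A 6-joint arm with a two-finger parallel gripper is mounted at the origin on the work surface. World frame = base frame: x ahead of the robot, y to its left, z up, the work surface at z = 0. Lengths are in m, angles in degrees, forces in N, time in s.
With the tool pointing down it reaches from about 0.4 to 0.825 m from the base axis. Payload 7 kg.
Tool frame: the origin (TCP) lies between the finger pads; the fingertips stand ctrl.tip_extent ahead of it and the grasp point (between the pads) lies 2 mm behind it (ctrl.tip_extent is the distance from the TCP to the fingertips, in m); z points along the fingers, y is the direction in which the jaws open and shut (so a half turn about z gives the same grasp; the last joint's range is limited). The gripper opens to 88 mm and grips with 3 to 60 N. Pads are 19 mm wide; open, the fingers measure 130 mm over their backs; the gripper's body (78 mm by 193 mm) begins 47 mm behind the grasp point.
Start: joints at [-59.41, 20.546, 0.682, 0, -70.136, -16.507], TCP at [0.164, -0.655, 0.244] pointing down, gripper open.
Joint ranges: [-176.03, 176.03], [-82.01, 121.73], [-58.28, 71.71], [-173.87, 95.51], [-174.79, -0.11], [-173.66, 173.66]. Speed limits (degrees/s): [136.94, 136.94, 172.46, 180, 180, 180].

### API

Orientations are given as [roll, pitch, yaw] about the fixed x, y, z axes, in that order (R = Rz(yaw) Ry(pitch) Rx(roll)).
In Python, from plant import ctrl gives the robot as it stands.
- The arm moves only by the shell command python3 -m handwheel 'ROWS' [OPENING]. ROWS is JSON, a list of rows, each a list of 6 numbers: the shift along the tool's x, y, z in m, then the turn, a rotation vector about the tool's x, y, z in rad. In form: [[dx, dy, dz, ax, ay, az], ...]. A call has 1 to 8 rows; each row is the pose to reach, as a shift and turn from the pose commanded when the call began, along the tool's axes at that moment; what a row does not reach only later rows make up. A row lasts 1/8 s, in which the tool goes at most 62.5 mm and 10.7 degrees, less where a joint would pass 70% of its speed; a pose out of reach is approached as far as the arm can. A call with a gripper value outside its range is refused whole. OPENING is the closure, from -1 (fully open) to 1 (shut), so that 0 is half open, set as the call begins (- or left out, the last holds). The fingers move at their own pace and stop on an object; the grip force is fixed at half the most. Time passes only in rows, so rows that repeat a pose let the fingers close. It gives the time, the measured TCP pose, the force and the opening at its end, in the units of the state.
- ctrl.get_obs(): the state, without advancing time (a new reading comes with each control period).
- ctrl.snapshot(name): name is "side" or "top" or "wrist"; returns a dict with "img" (480x640x3 uint8, blue, green, red), "fx", "fy", "cx", "cy" (pixels), "R" (3x3) and "t" (3): a world point X has camera coordinates R X + t. Camera axes: x right, y down, z forward; pixel columns grow to the right and rows downward; lengths in m; the calibration is good to about 2 mm. A picture is of the moment at which its call begins. There is no depth.
- ctrl.close_job(): hands the job in, once; it reports no verdict.
The state is a dict: "clock": time; "joint_pos": joint angles; "qvel": joint speeds; "tau": joint torques, N m; "tool_pos": TCP position; "orientation": TCP orientation; "force": force on the tool from outside, world axes, zero at the start; "moment": the same for the moment, N m; "opening": finger opening in m.
Only numpy, scipy, OpenCV 4.12 (cv2) and the standard library are available. Lean on these libraries where they do the work, as an engineer would, in place of code of your own. Each camera call takes 0.05 s, during which the arm holds its last target.

## Working session

There is one attempt and no reset: what is moved stays moved. The work goes in short steps, Python scripts to look and compute and a shell command to move; the robot and the scene stay as the last step left them, time stands still between calls to the robot, and variables do not carry over. Pictures are saved under pics/ and viewed, and the job is handed in when it is done.

```bash
mkdir -p pics; python3 - <<'E'
from plant import ctrl
import cv2
for n in ("top","side","wrist"):
    s=ctrl.snapshot(n); cv2.imwrite(f"pics/{n}0.png",s["img"])
    print(n,s["fx"],s["fy"],s["cx"],s["cy"],s["R"],s["t"])
print(ctrl.get_obs(),ctrl.tip_extent)
E
```

```text
top 532.6618682477597 532.6618682477597 323.96017524572596 228.99248957807444 [[-0.01535094 -0.99986978  0.004978  ]
 [-0.98602242  0.0143119  -0.16599688]
 [ 0.16590402 -0.00745662 -0.98611371]] [0.10624741 0.62138066 1.1477974 ]
side 465.80549153063816 465.80549153063816 314.57477197941864 243.47287496190486 [[-0.98870026 -0.14786466  0.02465458]
 [-0.09785571  0.51202407 -0.85337894]
 [ 0.11356084 -0.84614857 -0.52070773]] [0.65425849 0.04327964 1.21142222]
wrist 331.07864331074836 331.07864331074836 317.8104443346994 238.86928637956078 [[-2.43525874e-01  9.69894339e-01  3.45392357e-04]
 [ 9.39186345e-01  2.35726629e-01  2.49723779e-01]
 [ 2.42124262e-01  6.11385895e-02 -9.68317053e-01]] [ 0.67554488 -0.03057635  0.38844765]
{'clock': 0.15, 'joint_pos': array([-5.94105706e+01,  2.05809547e+01,  6.46587453e-01, -1.56932737e-02,
       -7.01366342e+01, -1.65075094e+01]), 'qvel': array([-0.06735933, -0.10487691,  0.18107719,  0.04226487,  0.02530087,
        0.03087553]), 'tau': array([ 1.46170241e-04, -5.83275640e+01,  2.93294191e+01,  7.00119808e+00,
        8.81996850e-03, -1.29574087e-04]), 'tool_pos': array([ 0.16413648, -0.65437797,  0.24285224]), 'orientation': array([ 1.79927732e+02, -6.02971721e-03, -1.65923418e+02]), 'force': array([ 0.26565987, -0.25181103, -0.1941514 ]), 'moment': array([0.03877369, 0.04041352, 0.03698195]), 'opening': 0.08760834666470217} 0.017
```

View pics/top0.png

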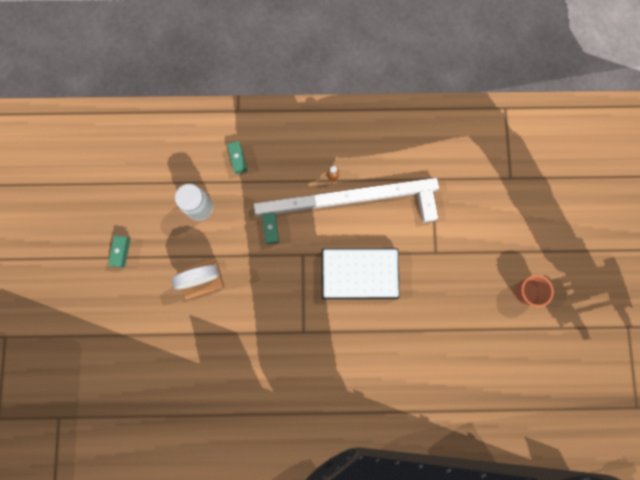

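View pics/side0.png

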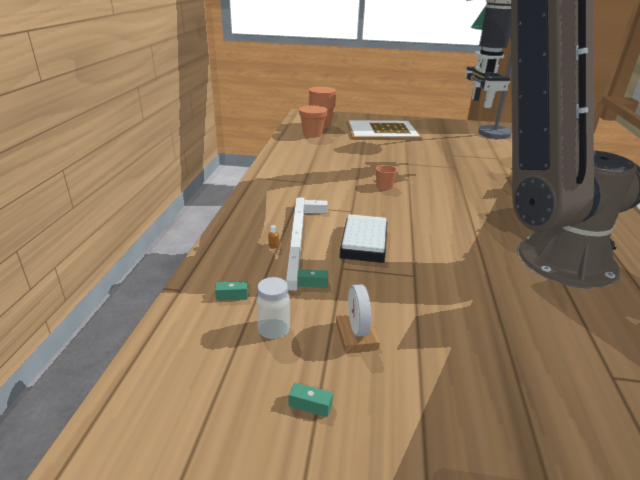

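View pics/wrist0.png

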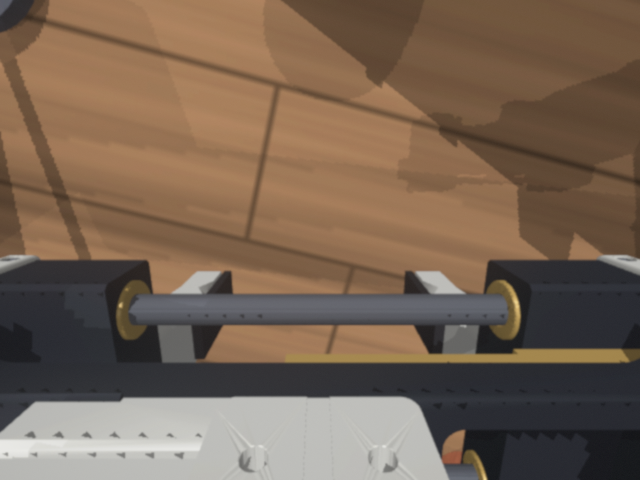

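The top view has three green blocks: (270,228), (236,157) and (118,251). The first is farthest to the robot's right (image right is -y) and touches the rail, so it's the one meant. The box is at (360,274), the rail runs from (255,209) to (438,185), and the white block is at (428,205). The thermometer, jar and pot are at (196,280), (195,203) and (537,291), with the vial at (333,172). A close crop will check this.

```bash
cat > h.py <<'E'
import numpy as np, cv2
from plant import ctrl
def ray(s,u,v,z):
    R=np.array(s["R"]);t=np.array(s["t"]);c=-R.T@t
    d=R.T@np.array([(u-s["cx"])/s["fx"],(v-s["cy"])/s["fy"],1.0])
    return c+d*(z-c[2])/d[2]
def proj(s,X):
    c=np.array(s["R"])@np.array(X)+s["t"]; return s["fx"]*c[0]/c[2]+s["cx"],s["fy"]*c[1]/c[2]+s["cy"]
E
python3 - <<'E'
from h import *
s=ctrl.snapshot("top");im=s["img"]
cv2.imwrite("pics/crop1.png",cv2.resize(im[160:320,230:450],None,fx=3.6,fy=3.6,interpolation=cv2.INTER_CUBIC))
s2=ctrl.snapshot("side");cv2.imwrite("pics/crop2.png",cv2.resize(s2["img"][180:320,250:410],None,fx=4,fy=4,interpolation=cv2.INTER_CUBIC))
hsv=cv2.cvtColor(im,cv2.COLOR_BGR2HSV)
g=cv2.inRange(hsv,(60,90,40),(95,255,255))
for c in cv2.findContours(g,0,2)[0]:
    if cv2.contourArea(c)>100:
        r=cv2.minAreaRect(c);print("green",r,ray(s,*r[0],.03)[:2])
w=cv2.inRange(hsv,(0,0,130),(179,70,255));w[:170]=0;w[320:]=0;w[:,:230]=0;w[:,450:]=0
for c in cv2.findContours(w,0,2)[0]:
    if cv2.contourArea(c)>100:
        r=cv2.minAreaRect(c);print("white",r);print([ray(s,*p,.042)[:2].round(4).tolist() for p in cv2.boxPoints(r)],[ray(s,*p,.03)[:2].round(4).tolist() for p in cv2.boxPoints(r)])
for p in [(118,251),(196,290),(195,210),(537,295)]: print(p,ray(s,*p,.0)[:2])
E
```

```text
green ((118.71154022216797, 250.94232177734375), (14.708709716796875, 28.632957458496094), 11.309932708740234) [0.58272859 0.56403364]
green ((270.02386474609375, 227.70306396484375), (28.15873908996582, 10.632553100585938), 83.2901611328125) [0.63133612 0.22040151]
green ((236.67649841308594, 157.2058868408203), (28.861740112304688, 10.914102554321289), 75.96376037597656) [0.80015239 0.29877421]
white ((361.0, 272.5), (49.0, 76.0), 90.0)
[[0.5811, 0.0997], [0.5785, -0.0719], [0.4687, -0.0676], [0.4713, 0.1014]] [[0.5826, 0.0997], [0.5801, -0.0737], [0.4692, -0.0694], [0.4718, 0.1013]]
white ((345.5, 200.0), (44.0, 185.0), 90.0)
[[0.7461, 0.2587], [0.7401, -0.1684], [0.6369, -0.1631], [0.643, 0.258]] [[0.7494, 0.2602], [0.7433, -0.1711], [0.639, -0.1658], [0.6452, 0.2595]]
(118, 251) [0.58657343 0.57709201]
(196, 290) [0.49340734 0.39341709]
(195, 210) [0.68148683 0.40037568]
(537, 295) [ 0.47007254 -0.39244653]
```

View pics/crop1.png

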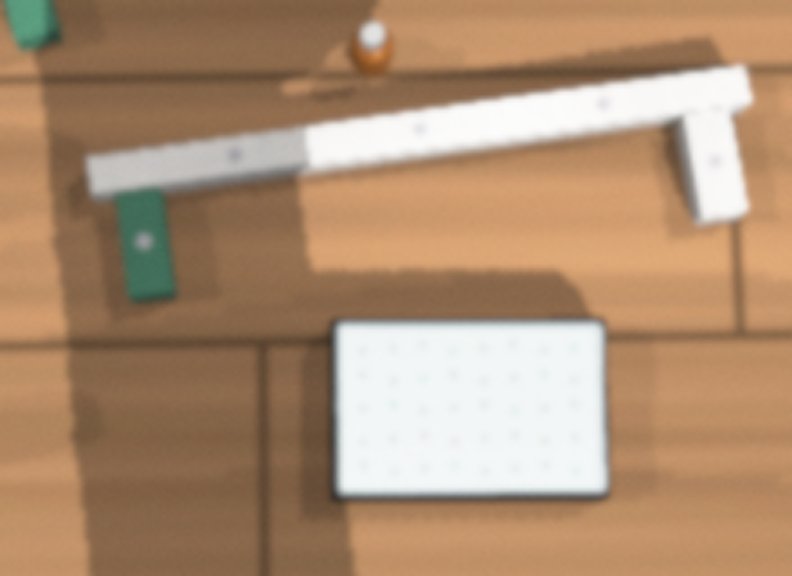

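View pics/crop2.png

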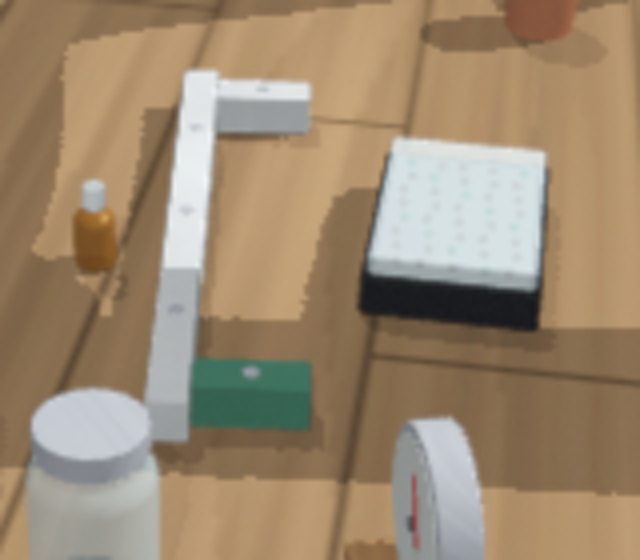

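The crops confirm the choice. The green block at crop1 (145,243) touches the rail's left end, the white block is at (712,165), and the box is free with its lid spanning (335..607, 320..497). Next I'll fit the rail and box from edge points.

```bash
python3 - <<'E'
from h import *
s=ctrl.snapshot("top")
f=lambda p,z:ray(s,p[0]/3.6+230-.36,p[1]/3.6+160-.36,z)[:2]
bl,br,fr,fl=[f(p,.03) for p in [(87,157),(744,66),(752,104),(93,198)]]
print("rail top corners",bl,br,fr,fl)
for a,b in((bl,br),(fl,fr)):
    d=b-a;print("len",np.linalg.norm(d),"yaw",np.arctan2(d[0],-d[1]))
# direction rail +y (towards +y world)
d=(bl-br+fl-fr);d/=np.linalg.norm(d);n=np.array([d[1],-d[0]])
c=(bl+br+fl+fr)/4-n*.0125; yaw=np.arctan2(-d[0],d[1]);print("rail origin",c,"yaw",yaw, "n",n,"d",d)
gb=np.array([.63133612,.22040151]);print("green rel: x",(gb-c)@n,"y",(gb-c)@d)
q=[f(p,.042) for p in [(335,321),(604,320),(607,496),(333,497)]]
print("lid",q);b=sum(q)/4;e=q[0]-q[1]+q[3]-q[2]
print("box c",b,"yaw",np.arctan2(-e[0],e[1]),"rel",(b-c)@n,(b-c)@d,np.linalg.norm(q[0]-q[1]),np.linalg.norm(q[0]-q[3]))
# side view check
s=ctrl.snapshot("side");g=lambda p,z:ray(s,p[0]/4+250-.36,p[1]/4+180-.36,z)[:2]
q=[g(p,.042) for p in [(398,140),(546,152),(538,284),(370,274)]];print("side lid c",sum(q)/4)
q=[g(p,.03) for p in [(185,71),(218,72),(188,402),(147,402)]];print("side rail c",sum(q)/4-n*.0125)
E
```

```text
rail top corners [0.68919691 0.25792913] [ 0.74343701 -0.16716283] [ 0.71808139 -0.17106043] [0.66233253 0.25392123]
len 0.42853840742885446 yaw 0.126910378705277
len 0.4286226175194882 yaw 0.13043465742728028
rail origin [0.6908653 0.0418028] yaw 0.1286726911843563 n [0.99173308 0.12831792] d [-0.12831792  0.99173308]
green rel: x -0.03611963880139082 y 0.1847609096764112
lid [array([0.57924007, 0.10043077]), array([ 0.57739155, -0.06827364]), array([ 0.46784593, -0.06593607]), array([0.46979863, 0.10330243])]
box c [0.52356904 0.01738087] yaw -0.011247643562306363 rel -0.16904700028517777 -0.002752924967723543 0.1687145310631456 0.10947911046222217
side lid c [0.52335195 0.02510056]
side rail c [0.69234428 0.04270866]
```

```bash
cat >> h.py <<'E'
from scipy.spatial.transform import Rotation as Ro
C=np.array([.6916,.0420]);YAW=.1287
N=np.array([np.cos(YAW),np.sin(YAW)]);D=np.array([-np.sin(YAW),np.cos(YAW)])
def w(a,b): return C+a*N+b*D      # rail coords -> world
def rel(pos,yawdeg=None,roll0=180):
    o=ctrl.get_obs();Rm=Ro.from_euler("xyz",o["orientation"],degrees=True)
    sh=Rm.inv().apply(np.array(pos)-o["tool_pos"])
    r=[0,0,0] if yawdeg is None else (Rm.inv()*Ro.from_euler("xyz",[180,0,yawdeg],degrees=True)).as_rotvec()
    return np.round(sh,4),np.round(r,4)
def st():
    o=ctrl.get_obs();p=o["tool_pos"];q=p[:2]-C
    print("t",round(o["clock"],2),"pos",p.round(4),"rail",(q@N).round(4),(q@D).round(4),"rpy",o["orientation"].round(2),"F",o["force"].round(2),"open",round(o["opening"],4),"q",o["joint_pos"].round(1))
E
python3 - <<'E'
from h import *
st()
Y=np.degrees(YAW)-180
print(rel([.45,-.35,.244],Y)); print(rel([*w(-.27,0),.15],Y))
E
```

```text
t 0.35 pos [ 0.1642 -0.6546  0.2433] rail -0.6125 -0.6231 rpy [ 179.98   -0.   -165.92] F [-0.57  0.08  0.91] open 0.0874 q [-59.4  20.6   0.7  -0.  -70.1 -16.5]
(array([-0.3513,  0.2259, -0.0006]), array([ 4.000e-04, -1.000e-04,  1.171e-01]))
(array([-0.4129,  0.5788,  0.0936]), array([ 4.000e-04, -1.000e-04,  1.171e-01]))
```

```bash
python3 -m handwheel '[[-0.05,0.032,0,0,0,0.017],[-0.1,0.064,0,0,0,0.034],[-0.15,0.096,0,0,0,0.05],[-0.2,0.128,0,0,0,0.067],[-0.25,0.16,0,0,0,0.084],[-0.3,0.192,0,0,0,0.1],[-0.35,0.225,0,0,0,0.117],[-0.355,0.26,0,0,0,0.117]]' && python3 - <<'E'
from h import *
st()
Y=np.degrees(YAW)-180
print(rel([*w(-.27,0),.15],Y)); print(rel([*w(-.27,0),.024],Y))
E
```

```text
clock: 1.35
tool_pos: [0.4476, -0.3142, 0.2432]
orientation: [-180.0, -0.0, -172.5]
force: [0.9, 0.5, 0.1]
opening: 0.0874
t 1.35 pos [ 0.4476 -0.3142  0.2432] rail -0.2877 -0.3219 rpy [-180.     -0.   -172.51] F [0.93 0.54 0.06] open 0.0874 q [-14.5   8.5 -15.6   0.  -65.9 -68. ]
(array([-0.0184,  0.3219,  0.0931]), array([-0.    , -0.0001,  0.0021]))
(array([-0.0184,  0.3219,  0.2191]), array([-0.    , -0.0001,  0.0021]))
```

```bash
python3 -m handwheel '[[-0.003,0.055,0,0,0,0],[-0.006,0.11,0,0,0,0],[-0.009,0.165,0,0,0,0],[-0.013,0.22,0.02,0,0,0.002],[-0.018,0.275,0.05,0,0,0.002],[-0.02,0.315,0.09,0,0,0.002],[-0.02,0.318,0.14,0,0,0.002],[-0.02,0.318,0.175,0,0,0.002]]' && python3 -m handwheel '[[0,0,0.025,0,0,0],[0,0,0.04,0,0,0],[0,0,0.044,0,0,0],[0,0,0.044,0,0,0]]' && python3 - <<'E'
from h import *
st()
s=ctrl.snapshot("top");cv2.imwrite("pics/a1.png",cv2.resize(s["img"][160:360,220:480],None,fx=3,fy=3))
E
```

```text
clock: 2.35
tool_pos: [0.4238, 0.0025, 0.0672]
orientation: [180.0, -0.0, -172.6]
force: [0.2, -0.3, 0.2]
opening: 0.0877
clock: 2.85
tool_pos: [0.4245, 0.0019, 0.0248]
orientation: [-180.0, 0.0, -172.7]
force: [0.5, -0.3, -0.2]
opening: 0.0878
t 2.85 pos [0.4245 0.0019 0.0248] rail -0.27 -0.0055 rpy [-1.8000e+02  1.0000e-02 -1.7273e+02] F [ 0.48 -0.27 -0.19] open 0.0878 q [  27.1   13.5  -45.6    0.   -30.9 -109.9]
```

View pics/a1.png

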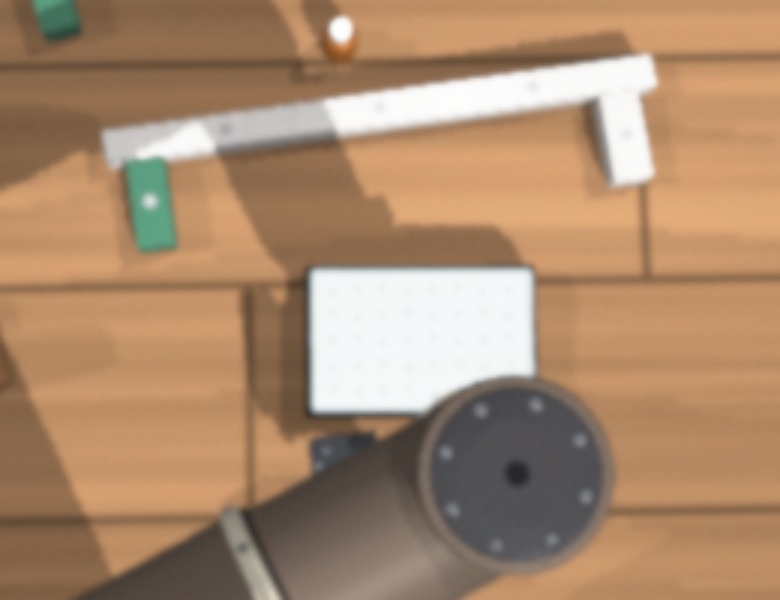

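The box (a1 lid at (310..533, 268..412)) is clear ahead of the fingers (finger seen at (340,452)). I'll push forward slowly, square to the rail.

```bash
python3 -m handwheel '[[-0.015,0,0,0,0,0],[-0.027,0,0,0,0,0],[-0.037,0,0,0,0,0],[-0.047,0,0,0,0,0],[-0.057,0,0,0,0,0],[-0.067,0,0,0,0,0],[-0.077,0,0,0,0,0],[-0.087,0,0,0,0,0]]' && python3 - <<'E'
from h import *
st()
s=ctrl.snapshot("top");cv2.imwrite("pics/a2.png",cv2.resize(s["img"][160:360,220:480],None,fx=3,fy=3))
E
```

```text
clock: 3.9
tool_pos: [0.5113, 0.013, 0.0245]
orientation: [180.0, 0.0, -172.7]
force: [-1.4, 0.4, -1.5]
opening: 0.0879
t 3.9 pos [0.5113 0.013  0.0245] rail -0.1825 -0.0056 rpy [ 180.      0.   -172.72] F [-1.36  0.4  -1.46] open 0.0879 q [  23.5   20.1  -34.7   -0.   -35.3 -106.2]
```

View pics/a2.png

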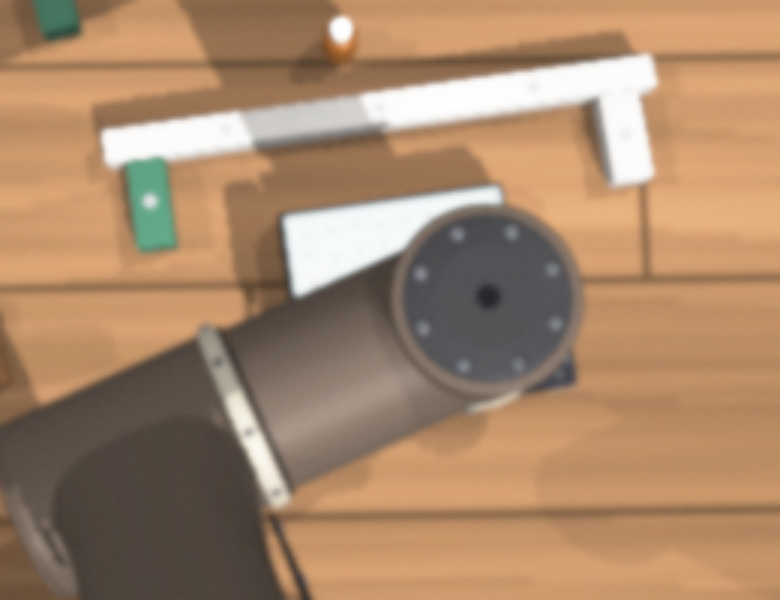

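The box turned square to the rail: its far edge runs (282,214)–(500,185), parallel to the rail. I'll keep pushing.

```bash
python3 -m handwheel '[[-0.008,0,0,0,0,0],[-0.016,0,0,0,0,0],[-0.024,0,0,0,0,0],[-0.032,0,0,0,0,0],[-0.039,0,0,0,0,0],[-0.045,0,0,0,0,0],[-0.049,0,0,0,0,0],[-0.051,0,0,0,0,0]]' && python3 - <<'E'
from h import *
st()
s=ctrl.snapshot("side");cv2.imwrite("pics/a3.png",cv2.resize(s["img"][160:320,250:450],None,fx=3.6,fy=3.6))
E
```

```text
clock: 4.95
tool_pos: [0.5611, 0.0192, 0.0245]
orientation: [-180.0, -0.0, -172.7]
force: [-7.9, -1.0, 6.2]
opening: 0.0878
t 4.95 pos [0.5611 0.0192 0.0245] rail -0.1324 -0.0059 rpy [-1.7999e+02 -3.0000e-02 -1.7274e+02] F [-7.85 -0.98  6.2 ] open 0.0878 q [  21.9   23.6  -28.2   -0.   -38.2 -104.7]
```

View pics/a3.png

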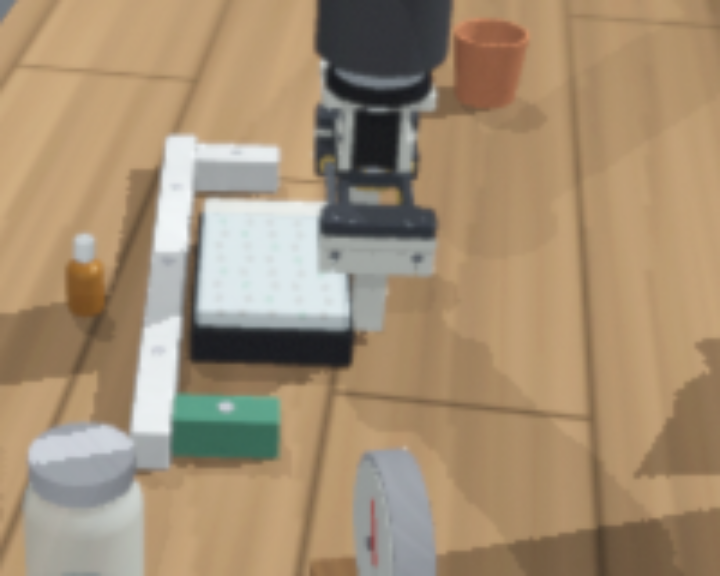

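The side view shows the box near the rail with a narrow gap left (about x=183–195, y=300). I'll continue in fine steps.

```bash
python3 -m handwheel '[[-0.001,0,0,0,0,0],[-0.002,0,0,0,0,0],[-0.003,0,0,0,0,0],[-0.004,0,0,0,0,0]]'; python3 -m handwheel '[[-0.001,0,0,0,0,0],[-0.002,0,0,0,0,0],[-0.003,0,0,0,0,0],[-0.003,0,0,0,0,0]]' ; python3 - <<'E'
from h import *
st()
s=ctrl.snapshot("side");cv2.imwrite("pics/a4.png",cv2.resize(s["img"][200:300,270:370],None,fx=6,fy=6,interpolation=cv2.INTER_CUBIC))
E
```

```text
clock: 5.5
tool_pos: [0.565, 0.0198, 0.0246]
orientation: [-180.0, -0.0, -172.7]
force: [-3.8, -0.1, 3.2]
opening: 0.0876
clock: 6.0
tool_pos: [0.568, 0.0201, 0.0245]
orientation: [-180.0, -0.0, -172.7]
force: [-3.9, -0.7, 2.3]
opening: 0.0879
t 6.0 pos [0.568  0.0201 0.0245] rail -0.1253 -0.0059 rpy [-1.8000e+02 -1.0000e-02 -1.7273e+02] F [-3.87 -0.74  2.29] open 0.0879 q [  21.7   24.1  -27.3   -0.   -38.6 -104.5]
```

View pics/a4.png

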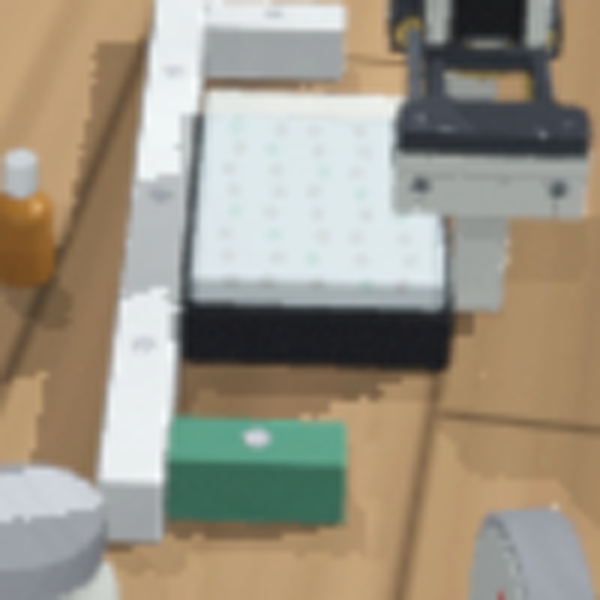

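```bash
python3 -m handwheel '[[-0.001,0,0,0,0,0],[-0.0015,0,0,0,0,0],[-0.002,0,0,0,0,0]]'; python3 -m handwheel '[[-0.001,0,0,0,0,0],[-0.0015,0,0,0,0,0],[-0.002,0,0,0,0,0]]' 
```

```text
clock: 6.42
tool_pos: [0.5681, 0.0201, 0.0245]
orientation: [-180.0, -0.2, -172.7]
force: [-11.8, 1.1, 8.8]
opening: 0.0875
clock: 6.8
tool_pos: [0.5682, 0.0199, 0.0243]
orientation: [-180.0, -0.4, -172.8]
force: [-18.1, 3.0, 15.6]
opening: 0.0875
```

Contact: the TCP stopped at x=0.568 and the force rose to 18 N, so the box is against the rail. Now I'll back off, rise and look.

```bash
python3 -m handwheel '[[0.008,0,0,0,0,0],[0.02,0,0,0,0,0],[0.035,0,0,0,0,0],[0.035,-0.03,-0.04,0,0,-0.15],[0.035,-0.08,-0.08,0,0,-0.3],[0.035,-0.13,-0.1,0,0,-0.45],[0.035,-0.18,-0.1,0,0,-0.6],[0.035,-0.2,-0.1,0,0,-0.75]]' 0 && python3 - <<'E'
from h import *
st()
s=ctrl.snapshot("top");cv2.imwrite("pics/a5.png",cv2.resize(s["img"][160:300,230:450],None,fx=3.6,fy=3.6,interpolation=cv2.INTER_CUBIC))
E
```

```text
clock: 7.8
tool_pos: [0.5623, -0.1844, 0.1249]
orientation: [-179.9, 0.0, -129.6]
force: [-0.9, 0.2, -0.9]
opening: 0.0437
t 7.8 pos [ 0.5623 -0.1844  0.1249] rail -0.1573 -0.208 rpy [-1.7994e+02  5.0000e-02 -1.2961e+02] F [-0.91  0.25 -0.9 ] open 0.0437 q [  0.8  18.6 -19.    0.  -52.3 -40.4]
```

View pics/a5.png

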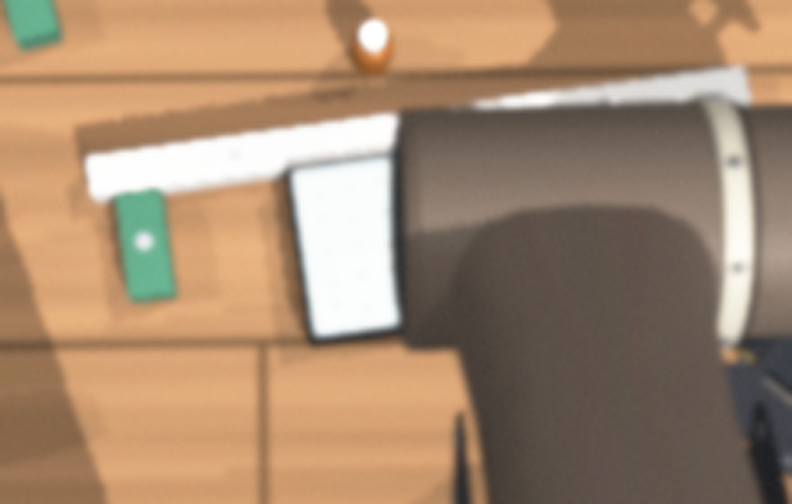

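The box lies along the rail, with its left end from (290,168) to (313,340) and a gap to the green block at (175,298). I'll measure the gap.

```bash
python3 - <<'E'
from h import *
s=ctrl.snapshot("top")
f=lambda p,z:ray(s,p[0]/3.6+230-.36,p[1]/3.6+160-.36,z)[:2]
for p in [(293,170),(314,337)]:
    q=f(p,.042)-C;print("lid corner rail",q@N,q@D)
for p in [(162,191),(175,298)]:
    q=f(p,.03)-C;print("green inner",q@N,q@D)
print(rel([*w(-.06,-.125),.125],np.degrees(YAW)-90))
E
```

```text
lid corner rail -0.004488710340336253 0.08493053093766839
lid corner rail -0.11203956104574704 0.08681945475203874
green inner -0.003588587182405572 0.1696876757013864
green inner -0.07334726692495598 0.17040866761355594
(array([-0.1276, -0.0058, -0.0006]), array([-4.000e-04, -1.000e-04, -8.225e-01]))
```

```bash
python3 -m handwheel '[[-0.03,-0.001,0,0,0,-0.16],[-0.06,-0.003,0,0,0,-0.32],[-0.09,-0.004,0,0,0,-0.48],[-0.12,-0.006,0,0,0,-0.64],[-0.1276,-0.006,0,0,0,-0.8225],[-0.1276,-0.006,0.03,0,0,-0.8225],[-0.1276,-0.006,0.06,0,0,-0.8225],[-0.1276,-0.006,0.06,0,0,-0.8225]]' && python3 - <<'E'
from h import *
st()
print(rel([*w(-.06,-.125),.0245],np.degrees(YAW)-90))
s=ctrl.snapshot("top");cv2.imwrite("pics/a6.png",cv2.resize(s["img"][160:300,230:450],None,fx=3.6,fy=3.6,interpolation=cv2.INTER_CUBIC))
s=ctrl.snapshot("side");cv2.imwrite("pics/a7.png",cv2.resize(s["img"][160:320,250:450],None,fx=3.6,fy=3.6))
E
```

```text
clock: 8.9
tool_pos: [0.6466, -0.0872, 0.0622]
orientation: [179.7, 0.0, -82.7]
force: [0.4, -0.2, 1.3]
opening: 0.0437
t 8.9 pos [ 0.6466 -0.0872  0.0622] rail -0.0612 -0.1223 rpy [ 1.7972e+02  2.0000e-02 -8.2730e+01] F [ 0.42 -0.22  1.3 ] open 0.0437 q [  9.4  27.7 -14.   -0.  -48.6  -2.1]
(array([ 0.0027, -0.0013,  0.0377]), array([ 0.0048,  0.0003, -0.0018]))
```

View pics/a6.png

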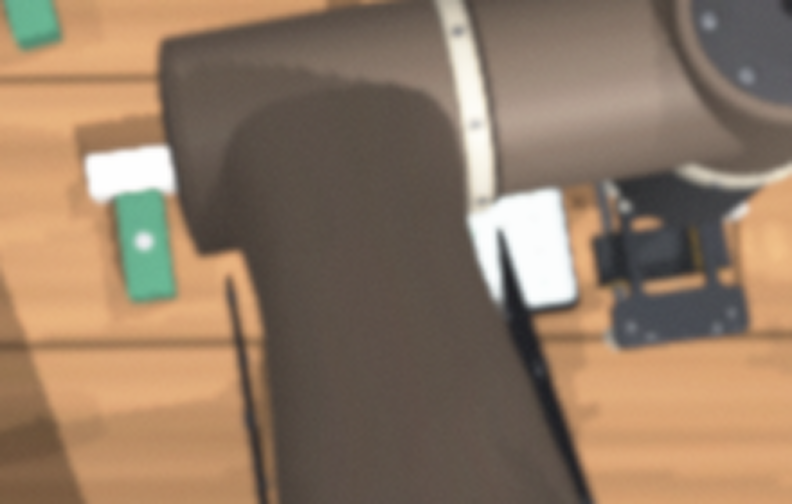

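View pics/a7.png

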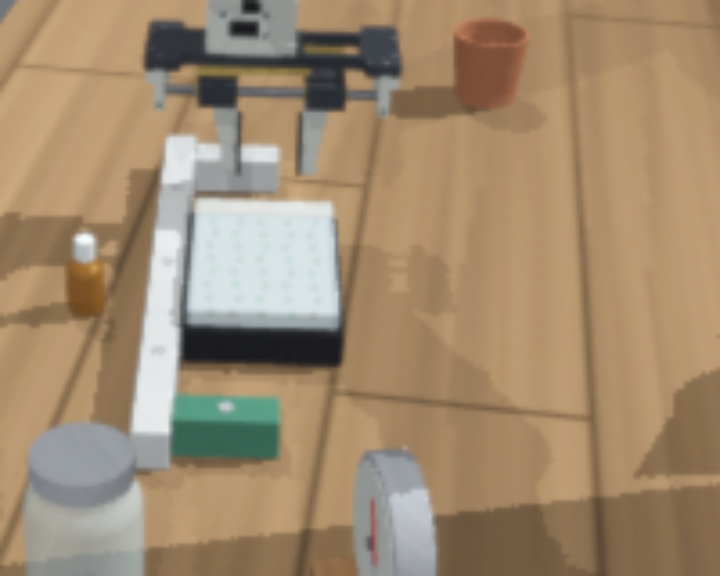

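The hand is behind the box end, with the fingers at (228,150) and (312,145) in a7, clear of the rail. I'll descend and push along the rail.

```bash
python3 -m handwheel '[[0.001,-0.001,0.02,0.0048,0,-0.002],[0.001,-0.001,0.034,0.0048,0,-0.002],[0.001,-0.001,0.0377,0.0048,0,-0.002],[0.001,-0.001,0.0377,0.0048,0,-0.002]]' && python3 -m handwheel '[[-0.015,0,0,0,0,0],[-0.026,0,0,0,0,0],[-0.036,0,0,0,0,0],[-0.046,0,0,0,0,0],[-0.056,0,0,0,0,0],[-0.066,0,0,0,0,0],[-0.076,0,0,0,0,0],[-0.086,0,0,0,0,0]]' && python3 - <<'E'
from h import *
st()
s=ctrl.snapshot("side");cv2.imwrite("pics/a8.png",cv2.resize(s["img"][180:300,260:380],None,fx=5,fy=5,interpolation=cv2.INTER_CUBIC))
E
```

```text
clock: 9.5
tool_pos: [0.6502, -0.0888, 0.0272]
orientation: [-179.7, -0.0, -82.5]
force: [-0.2, -0.2, 0.1]
opening: 0.0437
clock: 10.5
tool_pos: [0.6391, -0.0033, 0.0274]
orientation: [-179.7, -0.0, -82.5]
force: [0.6, -5.5, 4.6]
opening: 0.0437
t 10.5 pos [ 0.6391 -0.0033  0.0274] rail -0.0579 -0.0382 rpy [-1.7968e+02 -3.0000e-02 -8.2520e+01] F [ 0.61 -5.52  4.6 ] open 0.0437 q [ 17.2  28.8 -18.    0.1 -42.9  -9.8]
```

View pics/a8.png

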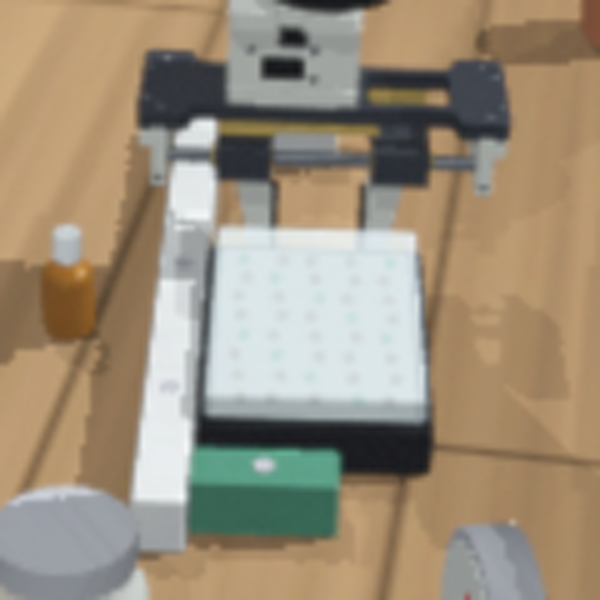

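About 20 mm remains: the box end, low edge y≈470, is just short of the green block. I'll take fine steps until contact.

```bash
python3 -m handwheel '[[-0.006,0,0,0,0,0],[-0.012,0,0,0,0,0],[-0.016,0,0,0,0,0],[-0.019,0,0,0,0,0],[-0.021,0,0,0,0,0],[-0.022,0,0,0,0,0]]' ; python3 -m handwheel '[[-0.001,0,0,0,0,0],[-0.002,0,0,0,0,0],[-0.002,0,0,0,0,0]]'; python3 -m handwheel '[[-0.001,0,0,0,0,0],[-0.002,0,0,0,0,0],[-0.002,0,0,0,0,0]]'; python3 -c "
from h import *
st()"
```

```text
clock: 11.3
tool_pos: [0.6361, 0.0173, 0.0272]
orientation: [-179.7, -0.1, -82.5]
force: [2.7, -12.5, 4.6]
opening: 0.0435
clock: 11.68
tool_pos: [0.6357, 0.0174, 0.0272]
orientation: [-179.8, -0.2, -82.6]
force: [3.9, -18.2, 4.9]
opening: 0.0441
clock: 12.05
tool_pos: [0.6356, 0.0175, 0.0272]
orientation: [-179.8, -0.2, -82.6]
force: [5.1, -27.5, 3.9]
opening: 0.044
t 12.05 pos [0.6356 0.0175 0.0272] rail -0.0587 -0.0171 rpy [-179.81   -0.25  -82.6 ] F [  5.13 -27.48   3.89] open 0.044 q [ 19.3  28.6 -18.5   0.4 -42.8 -12.2]
```

The TCP stopped at 0.0175 and the force rose to 27 N, so the box is against the green block. Back off, rise, and check whether it's still flush with the rail.

```bash
python3 -m handwheel '[[0.008,0,0,0,0,0],[0.02,0,0,0,0,0],[0.035,0,0,0,0,0],[0.04,0,-0.04,0,0,0],[0.05,0.02,-0.09,0,0,0],[0.06,0.06,-0.14,0,0,0.1],[0.06,0.11,-0.17,0,0,0.25],[0.06,0.14,-0.17,0,0,0.4]]' && python3 - <<'E'
from h import *
st()
print(rel([*w(-.18,.08),.1],np.degrees(YAW)-180))
s=ctrl.snapshot("side");cv2.imwrite("pics/a9.png",cv2.resize(s["img"][200:300,270:370],None,fx=6,fy=6,interpolation=cv2.INTER_CUBIC))
s=ctrl.snapshot("top");cv2.imwrite("pics/a10.png",cv2.resize(s["img"][160:300,230:450],None,fx=3.6,fy=3.6,interpolation=cv2.INTER_CUBIC))
E
```

```text
clock: 13.05
tool_pos: [0.503, -0.0559, 0.199]
orientation: [-179.5, 0.3, -105.7]
force: [0.2, 0.4, -1.3]
opening: 0.0436
t 13.05 pos [ 0.503  -0.0559  0.199 ] rail -0.1996 -0.0729 rpy [-179.49    0.27 -105.72] F [ 0.17  0.37 -1.33] open 0.0436 q [ 16.    6.3 -24.4   0.  -58.7 -31.7]
(array([-0.1479,  0.0429,  0.0994]), array([-0.0051,  0.0093,  1.1676]))
```

View pics/a9.png

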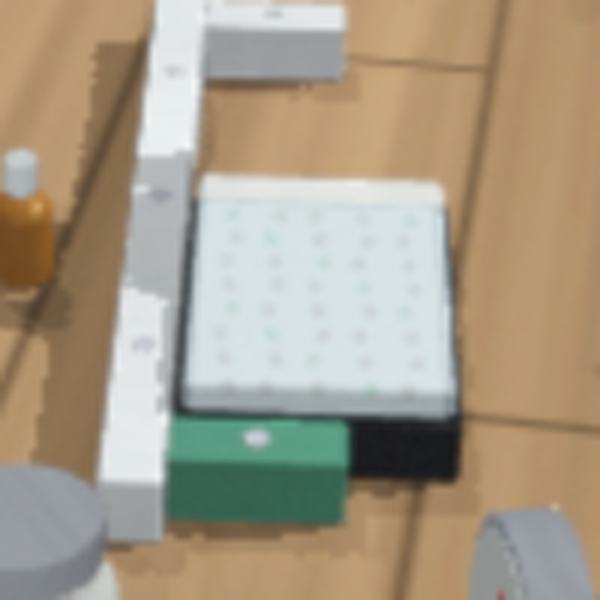

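View pics/a10.png

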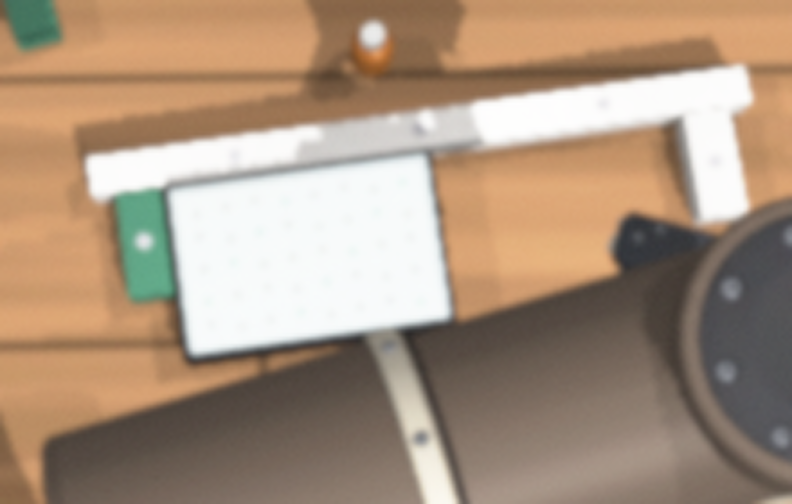

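The box sits in the corner: green block at (145,245), box lid corners at about (168,187), (428,153), (452,320) and (190,358). I'll compute the residual gaps.

```bash
python3 - <<'E'
from h import *
s=ctrl.snapshot("top")
im=s["img"];hsv=cv2.cvtColor(im,cv2.COLOR_BGR2HSV)
f=lambda p,z:ray(s,p[0]/3.6+230-.36,p[1]/3.6+160-.36,z)[:2]
for p in [(170,187),(428,154),(452,319),(190,356)]:
    q=f(p,.042)-C;print("lid",(q@N).round(4),(q@D).round(4))
for p in [(95,199),(676,122)]:
    q=f(p,.03)-C;print("rail edge",(q@N).round(4),(q@D).round(4))
E
```

```text
lid -0.0043 0.1636
lid -0.0064 -0.0015
lid -0.1132 -0.0004
lid -0.1128 0.1652
rail edge -0.0027 0.2127
rail edge -0.0058 -0.164
```

Flush to within about 2 mm. I'll give it one light seating push on the long side, then one on the end, to make sure.

```bash
python3 -m handwheel '[[-0.02,0.006,0,-0.005,0.009,0.17],[-0.04,0.012,0,-0.005,0.009,0.34],[-0.06,0.018,0,-0.005,0.009,0.51],[-0.08,0.024,0,-0.005,0.009,0.68],[-0.1,0.03,0,-0.005,0.009,0.85],[-0.125,0.036,0.02,-0.005,0.009,1.02],[-0.148,0.043,0.06,-0.005,0.009,1.168],[-0.148,0.043,0.09,-0.005,0.009,1.168]]' -1 && python3 - <<'E'
from h import *
st()
print(rel([*w(-.16,.078),.0255],-172.4))
E
```

```text
clock: 14.2
tool_pos: [0.5025, 0.1002, 0.1044]
orientation: [-179.9, -0.3, -172.3]
force: [-0.9, 0.1, -1.0]
opening: 0.0875
t 14.2 pos [0.5025 0.1002 0.1044] rail -0.18 0.082 rpy [-179.95   -0.33 -172.29] F [-0.94  0.1  -0.97] open 0.0875 q [ 3.320e+01  1.350e+01 -2.980e+01 -1.000e-01 -4.700e+01 -1.154e+02]
(array([-0.0205, -0.004 ,  0.0788]), array([-0.0009, -0.0057,  0.002 ]))
```

```bash
python3 -m handwheel '[[0,-0.004,0.03,0,-0.006,0.002],[0,-0.004,0.06,0,-0.006,0.002],[0,-0.004,0.075,0,-0.006,0.002],[0,-0.004,0.079,0,-0.006,0.002],[-0.015,-0.004,0.079,0,-0.006,0.002],[-0.03,-0.004,0.079,0,-0.006,0.002],[-0.042,-0.004,0.079,0,-0.006,0.002],[-0.049,-0.004,0.079,0,-0.006,0.002]]' && python3 -m handwheel '[[-0.002,0,0,0,0,0],[-0.004,0,0,0,0,0],[-0.006,0,0,0,0,0],[-0.007,0,0,0,0,0]]'; python3 -m handwheel '[[-0.001,0,0,0,0,0],[-0.002,0,0,0,0,0],[-0.002,0,0,0,0,0]]'; python3 -c "
from h import *
st()"
```

```text
clock: 15.2
tool_pos: [0.5519, 0.1012, 0.0273]
orientation: [-180.0, 0.1, -172.5]
force: [0.5, 0.8, 0.3]
opening: 0.088
clock: 15.7
tool_pos: [0.5568, 0.1017, 0.0269]
orientation: [-179.9, -0.0, -172.5]
force: [-4.2, 0.4, 3.6]
opening: 0.0879
clock: 16.08
tool_pos: [0.5575, 0.1015, 0.0268]
orientation: [-179.9, -0.2, -172.5]
force: [-7.9, 0.6, 6.7]
opening: 0.0877
t 16.07 pos [0.5575 0.1015 0.0268] rail -0.1253 0.0762 rpy [-1.7991e+02 -1.5000e-01 -1.7249e+02] F [-7.93  0.58  6.72] open 0.0877 q [  30.1   23.9  -27.3    0.   -39.  -112.6]
```

```bash
python3 -m handwheel '[[-0.001,0,0,0,0,0],[-0.002,0,0,0,0,0],[-0.003,0,0,0,0,0],[-0.003,0,0,0,0,0]]'; python3 -m handwheel '[[0.008,0,0,0,0,0],[0.02,0,0,0,0,0],[0.035,0,0,0,0,0],[0.04,0,-0.03,0,0,0],[0.045,-0.02,-0.07,0,0,-0.15],[0.045,-0.07,-0.12,0,0,-0.3],[0.045,-0.13,-0.17,0,0,-0.45],[0.045,-0.19,-0.18,0,0,-0.6]]' 0; python3 -m handwheel '[[0,-0.04,0,0,0,-0.1],[0,-0.08,0,0,0,-0.2],[0,-0.1,0,0,0,-0.3],[0,-0.1,0,0,0,-0.4]]'; python3 - <<'E'
from h import *
st()
print(rel([*w(-.06,-.05),.16],np.degrees(YAW)-90))
s=ctrl.snapshot("side");cv2.imwrite("pics/b1.png",cv2.resize(s["img"][200:300,270:370],None,fx=6,fy=6,interpolation=cv2.INTER_CUBIC))
s=ctrl.snapshot("top");cv2.imwrite("pics/b2.png",cv2.resize(s["img"][180:280,240:380],None,fx=5.6,fy=5.6,interpolation=cv2.INTER_CUBIC))
E
```

```text
clock: 16.58
tool_pos: [0.5576, 0.1013, 0.0266]
orientation: [-179.9, -0.4, -172.5]
force: [-19.2, 2.4, 15.4]
opening: 0.0878
clock: 17.58
tool_pos: [0.5408, -0.0738, 0.204]
orientation: [-179.8, 0.2, -137.7]
force: [2.7, 0.6, -0.1]
opening: 0.0436
clock: 18.08
tool_pos: [0.607, -0.1485, 0.2003]
orientation: [-180.0, -0.0, -115.1]
force: [-0.3, 0.8, -0.4]
opening: 0.0439
t 18.07 pos [ 0.607  -0.1485  0.2003] rail -0.1084 -0.1781 rpy [-1.7996e+02 -3.0000e-02 -1.1510e+02] F [-0.34  0.76 -0.36] open 0.0439 q [  4.1  17.6  -9.5   0.1 -62.9 -29.3]
(array([-0.1341,  0.028 ,  0.0403]), array([-0.0006, -0.0007, -0.5667]))
```

View pics/b1.png

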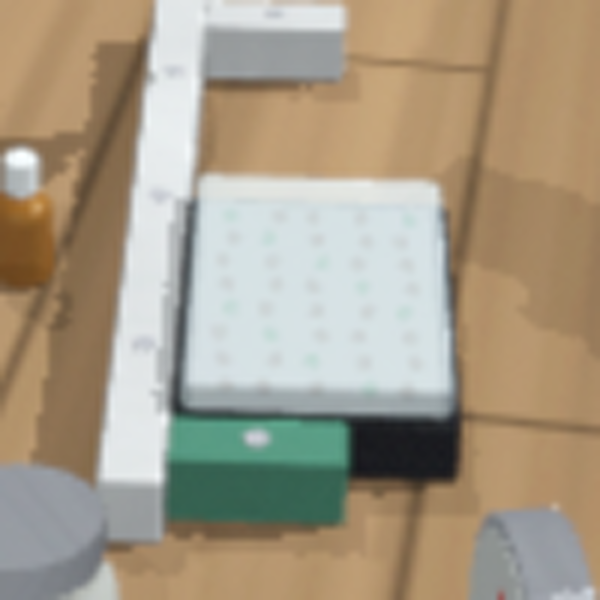

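View pics/b2.png

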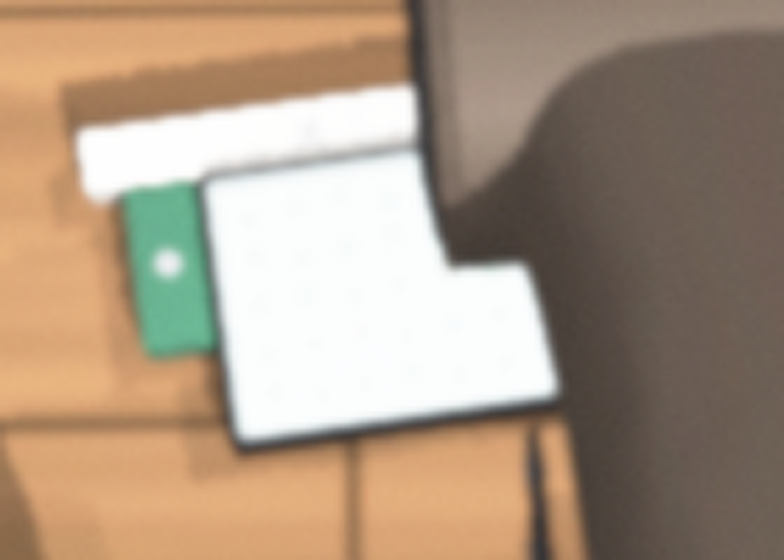

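Both contacts look closed: in b2 the lid edge runs along the rail at (205,180)–(415,150), and the end meets the green block at (213,345). The far end moved about 1 mm towards the rail during seating, so I'll give the end one light tap with the fingers closed, in line with the block.

```bash
python3 -m handwheel '[[-0.03,0.003,0,0,0,-0.14],[-0.06,0.006,0,0,0,-0.28],[-0.09,0.009,0,0,0,-0.42],[-0.116,0.012,0.01,0,0,-0.567],[-0.116,0.012,0.04,0,0,-0.567],[-0.116,0.012,0.04,0,0,-0.567]]' 1; python3 - <<'E'
from h import *
st()
print(rel([*w(-.042,-.05),.0265],-82.5))
E
```

```text
clock: 18.92
tool_pos: [0.6435, -0.0368, 0.159]
orientation: [179.8, -0.0, -82.8]
force: [-0.1, 0.3, 0.4]
opening: 0.0003
t 18.93 pos [ 0.6435 -0.0368  0.159 ] rail -0.0578 -0.072 rpy [ 1.7981e+02 -4.0000e-02 -8.2780e+01] F [-0.09  0.32  0.41] open 0.0003 q [ 14.   21.4  -9.6   0.  -59.2  -6.8]
(array([-0.0221, -0.0162,  0.1325]), array([ 0.0034, -0.0006, -0.0048]))
```

```bash
python3 -m handwheel '[[-0.01,-0.012,0.04,0.003,0,-0.005],[-0.02,-0.016,0.08,0.003,0,-0.005],[-0.022,-0.016,0.115,0.003,0,-0.005],[-0.022,-0.016,0.13,0.003,0,-0.005],[-0.032,-0.016,0.1325,0.003,0,-0.005],[-0.042,-0.016,0.1325,0.003,0,-0.005],[-0.048,-0.016,0.1325,0.003,0,-0.005],[-0.052,-0.016,0.1325,0.003,0,-0.005]]'; python3 -m handwheel '[[-0.001,0,0,0,0,0],[-0.002,0,0,0,0,0],[-0.003,0,0,0,0,0],[-0.003,0,0,0,0,0]]'; python3 -c "
from h import *
st()"
```

```text
clock: 19.92
tool_pos: [0.6554, 0.017, 0.0298]
orientation: [-179.7, -0.0, -82.4]
force: [0.6, -0.6, 0.2]
opening: 0.0005
clock: 20.42
tool_pos: [0.6545, 0.019, 0.0286]
orientation: [-179.8, -0.0, -82.4]
force: [-0.7, -0.5, 0.8]
opening: 0.0004
t 20.43 pos [0.6545 0.019  0.0286] rail -0.0397 -0.018 rpy [-1.7977e+02 -4.0000e-02 -8.2420e+01] F [-0.72 -0.54  0.84] open 0.0004 q [ 18.7  29.9 -15.7   0.1 -44.2 -11.3]
```

```bash
python3 -m handwheel '[[-0.001,0,0,0,0,0],[-0.002,0,0,0,0,0],[-0.003,0,0,0,0,0],[-0.003,0,0,0,0,0]]';  python3 -c "
from h import *
st()"
```

```text
clock: 20.92
tool_pos: [0.654, 0.0196, 0.0286]
orientation: [-179.8, -0.2, -82.4]
force: [2.7, -12.3, -1.3]
opening: 0.0004
t 20.93 pos [0.654  0.0196 0.0286] rail -0.0402 -0.0173 rpy [-179.85   -0.18  -82.44] F [  2.7  -12.26  -1.32] open 0.0004 q [ 18.9  29.9 -15.8   0.3 -44.2 -11.5]
```

It stops at the same place as before (rail y −0.0173, 12 N). Retreat clear and do the final check.

```bash
python3 -m handwheel '[[0.008,0,0,0,0,0],[0.02,0,0,0,0,0],[0.035,0,0,0,0,0],[0.04,0,-0.04,0,0,0],[0.06,0,-0.09,0,0,0],[0.1,0.03,-0.13,0,0,0],[0.15,0.06,-0.16,0,0,0],[0.2,0.09,-0.18,0,0,0]]'; python3 -m handwheel '[[0.05,0.01,0,0,0,0],[0.1,0.02,0,0,0,0],[0.15,0.04,0,0,0,0],[0.2,0.06,0,0,0,0],[0.25,0.08,0,0,0,0],[0.25,0.08,0,0,0,0],[0.25,0.08,0,0,0,0]]'; python3 - <<'E'
from h import *
st()
s=ctrl.snapshot("side");cv2.imwrite("pics/c1.png",s["img"])
cv2.imwrite("pics/c3.png",cv2.resize(s["img"][200:300,270:370],None,fx=6,fy=6,interpolation=cv2.INTER_CUBIC))
s=ctrl.snapshot("top");cv2.imwrite("pics/c2.png",cv2.resize(s["img"][160:300,230:450],None,fx=3.6,fy=3.6,interpolation=cv2.INTER_CUBIC))
cv2.imwrite("pics/c4.png",s["img"])
E
```

```text
clock: 21.92
tool_pos: [0.5916, -0.1866, 0.2091]
orientation: [-179.6, -0.1, -82.4]
force: [1.6, -0.1, -0.8]
opening: 0.0001
clock: 22.8
tool_pos: [0.5451, -0.4437, 0.2067]
orientation: [-179.8, -0.0, -82.5]
force: [-0.7, -0.3, 0.2]
opening: 0.0005
t 22.8 pos [ 0.5451 -0.4437  0.2067] rail -0.2076 -0.4629 rpy [-1.7978e+02 -2.0000e-02 -8.2480e+01] F [-0.75 -0.29  0.17] open 0.0005 q [-23.4  24.3   1.6  -0.1 -67.1  30.9]
```

View pics/c4.png

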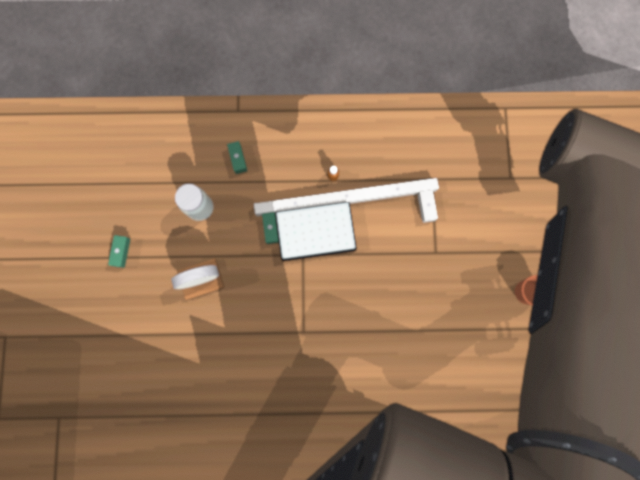

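View pics/c2.png

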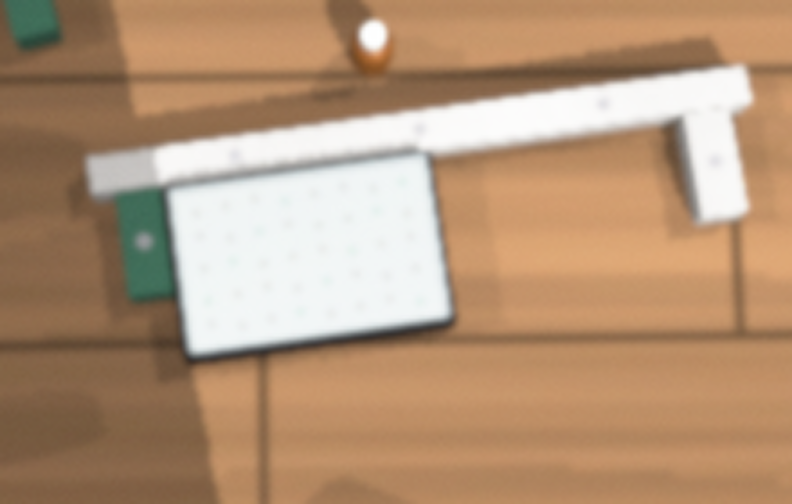

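View pics/c3.png

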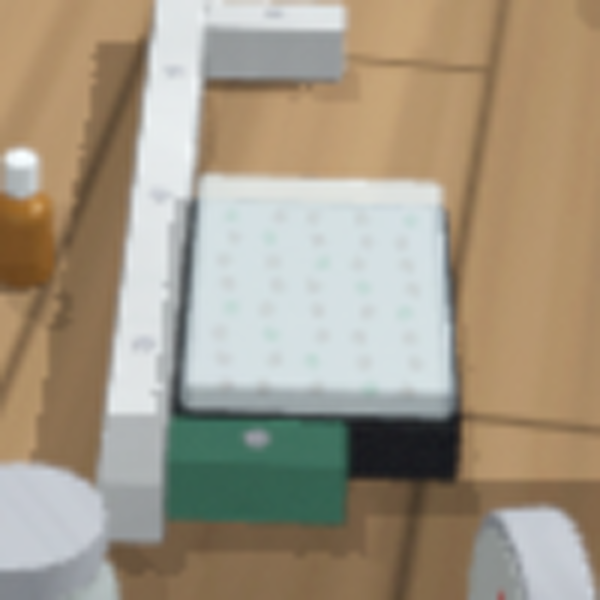

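c2 and c3 show the box parallel and closed up to the rail and the green block. The jar, thermometer and vial are at their original pixels. The arm partly hides the pot in the top view, so I'll check it in the side view.

View pics/c1.png

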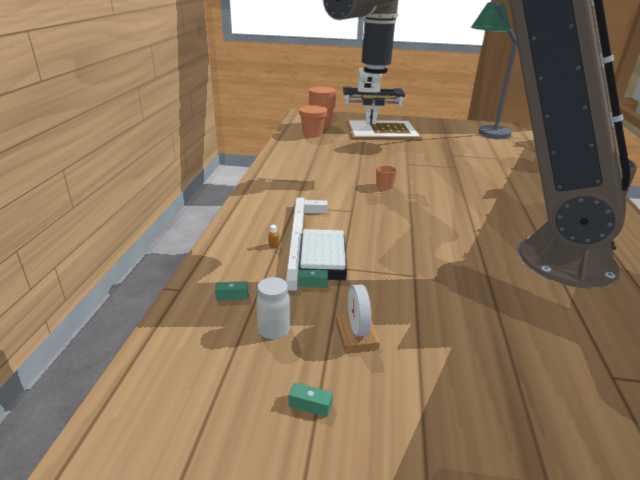

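The pot is still at (385,178), everything else is unmoved and the hand is clear. I'm handing in.

```bash
python3 -c "
from plant import ctrl
print(ctrl.close_job())"
```

```text
the job is handed in; nothing more can be done
None
```

The germination box now lies flush against the white rail with its end up against the green block, and the job is handed in at about 23 s. I pushed it square to the rail with two fingers, then along the rail to the green block. I finished with a light seating push on the long side and one on the end, without lifting or tipping it.

- **Contact:** the repeat pushes stopped where the first ones had, to about 0.2 mm, and the force rose each time (up to 19 N on the long side and 27 N on the end).
- **Position:** in the last pictures the box is parallel to the rail with no visible gap at the rail or the block. After the first end push, its far end stood about 1 to 2 mm off the rail, and the seating push closed that. The cameras resolve only about 2 mm, so anything finer rests on the contact readings. I did not measure the gaps again after the last tap, only looked.
- **Other things:** the jar, pot, vial and thermometer are at their original pixels (the pot confirmed in the side view only, as the arm hid it from above), and the hand is clear.

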